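Hook the dropped angle bracket out of the board rack

TASK

A small steel angle bracket has fallen into one of the narrow slots of the board rack. Take the hooked pick from its rest, reach into the slot with it and drag the bracket out with the hook alone, without touching the bracket with the gripper, until it lies on the bench just in front of the rack, completely clear of the slot; leave the two flat spacers where they are. Then lay the pick back in both notches of its rest, hook pointing the same way as before.

Things in the scene. Friction and masses are not known exactly. Their poses are not given: they have to be found in the camera images.
- rack: Fixed aluminium rack, 108x132 mm: five 6 mm walls, 20 high (52 in the front 14 mm, joined there by a bar, underside 46 mm up), make four slots 16 mm wide, 105 long, floored by the bench, closed at the back, open in front and on top. Origin on the bench, middle of the front; +x into the slots, z up. Slot centres y = +33 (holds a fixed green board), +11, -11, -33 mm (one loose part each).
- bracket: Dark steel angle bracket, L seen from the side, about 25 g, 11 mm wide: upright leg 12 mm high, 3 thick, nearest the opening; flat foot 3 thick runs 38 mm (leg included) from it into the slot. Origin under the leg's front face; +x along the foot, away from the leg, z up. Starts 22 to 40 mm inside one of the three slots without a board; slides freely.
- bracket_heel (a point): End of the bracket's foot, opposite the upright leg (38 mm along the bracket's +x, 1.5 mm up).
- spacer_a: Plain flat dark steel spacer 30 x 11 x 5 mm with two small hole marks, lying in another slot; origin under the end nearest the opening, +x into the slot.
- spacer_b: A second flat spacer, the same as spacer_a, in the remaining slot.
- pick: Hooked pick, 50 g. Black handle 104x16x16 mm, origin at its centre, +x to the hook, z up. A steel rod, 4 mm thick, leaves its front end, steps down 15 mm between x = 62 and 72 mm, runs on parallel to the handle to 138 mm and turns straight down: the hook ends 16 mm below the rod's axis, 31 mm below the handle's. Starts level in its rest, hook down.
- pick_tip (a point): Lowest point of the pick's hook: 138 mm along +x and 31 mm below the handle's centre, in the pick's frame.
- rest: Grey plastic rest fixed on the bench: base 110x60x8 mm, two upright cheeks 5 mm thick, 64 high, at x = +38 and -38 mm. Each has a notch open upwards, 22 mm wide and flared, floor 42 mm above the bench; the pick's handle lies in both, its centre 50 mm up. Origin on the bench under its middle; +x is the way the hook points, z up.
Not all that is in view belongs to the job. There is more than one size of the rack; the one meant has the size given above.

How it is judged:
By the outcome, as a careful person would: the job done as asked, in the order asked, and still so for the second after the job is handed in, with the robot touching nothing.
It also fails if it takes over 54 s, if anything falls off the work surface, if the arm or the gripper's body presses on something with over 40 N, if the wrist force passes 120 N, or if a joint passes its speed limit or range.

ROBOT

A 7-joint arm with a two-finger parallel gripper is mounted at the origin on a cart in front of the work surface, level with it; the furniture and walls round the work are solid. World frame = base frame: x ahead of the robot, y to its left, z up, the work surface at z = 0. Lengths are in mm, angles in rad, forces in N, time in s.
With the tool pointing down it reaches from about 425 to 825 mm from the base axis. Payload 3.6 kg.
Tool frame: the origin (TCP) lies on the mounting face of the last link; the fingertips stand 173 mm ahead of it and the grasp point (between the pads) lies 155 mm ahead of it; x points along the fingers, y is the direction in which the jaws open and shut, and the axes are right-handed (so a half turn about x gives the same grasp; the last joint's range is limited). The gripper opens to 85 mm and grips with 20 to 120 N. Pads are 22 mm wide; open, the fingers measure 114 mm over their backs; the gripper's body (76 mm by 85 mm) begins 54 mm behind the grasp point. The pads swing forward as they close: fully open they stand 13 mm farther back than shut.
Start: joints at [1.167, 0.615, -0.013, 1.423, 0.008, 1.103, -0.04], TCP at [239.777, -604.138, 404.697] pointing down, gripper open.
Joint ranges: [-3.12, 3.12], [-0.3, 2.06], [-1.34, 1.32], [0.26, 2.42], [-1.36, 4.5], [0.01, 1.98], [-2.84, 2.84]. Speed limits (rad/s): [2.79, 2.79, 3.14, 3.14, 3.14, 3.14, 3.14].

INTERFACE

Orientations are given as a 3x3 rotation matrix whose columns are the frame's x, y, z axes.
In Python, from cell import * gives the robot as it stands.
- The arm moves only by the tool play_rows, never from a script. Its argument "moves" is a list of rows, each an object of numbers: "hand": the opening in per cent of the stroke, from 0 (shut) to 100 (fully open); "x", "y", "z": the shift along the tool's x, y, z in mm; "turn": the turn about the tool's x in degrees. In form: [{"hand": .., "x": .., "y": .., "z": .., "turn": ..}, ...]. A call has 1 to 20 rows; each row shifts and turns the commanded pose from where the row before left it, along the tool's axes as they then stand; what a row does not reach is not made up. A row lasts 1/10 s, in which the tool goes at most 50 mm and 8.59 degrees, less where a joint would pass 70% of its speed; a pose out of reach is approached as far as the arm can. A call with a gripper value outside its range is refused whole. The fingers move at their own pace and stop on an object; the grip force is fixed at half the most. Time passes only in rows, so rows that do not move let the fingers close. It gives the time, the measured TCP pose, the force and the opening at its end, in the units of the state.
- read_state(): the state, without advancing time (a new reading comes with each control period).
- snapshot(name): name is "scene" or "top" or "wrist"; returns a dict with "frame" (420x560x3 uint8, red, green, blue), "fov_y" (degrees; the focal length in pixels is half the picture's height over the tangent of half this angle, whatever the lens; pixels are square), "cx", "cy" (the principal point, pixels), "k1" (the pictures are not rectified: a ray, as slopes to the right and down, at radius r is drawn at 1 + k1 r^2 times it, then the intrinsics apply), "eye" and "orientation" of the camera in the world. Camera axes: x right, y down, z forward; pixel columns grow to the right and rows downward; lengths in mm; the calibration is good to about 2 mm. A picture is of the moment at which its call begins. There is no depth.
- job_done(): hands the job in, once; it reports no verdict.
The state is a dict: "clock": time; "qpos": joint angles; "joint_vel": joint speeds; "joint_torque": joint torques, N m; "position": TCP position; "eef_rot": TCP orientation; "wrist_force": force on the tool from outside, world axes, zero at the start; "torque": the same for the moment, N m; "grip_width": opening from 0.0 (shut) to 1.0 (fully open).
Only numpy, scipy, OpenCV 4.12 (cv2) and the standard library are available. Lean on these libraries where they do the work, as an engineer would, in place of code of your own. Each camera call takes 0.05 s, during which the arm holds its last target.

## Working session

There is one attempt and no reset: what is moved stays moved. The work goes in short steps, Python scripts to look and compute and a tool call to move; the robot and the scene stay as the last step left them, time stands still between calls to the robot, and variables do not carry over. Pictures are saved under pics/ and viewed, and the job is handed in when it is done.

Besides the shell and the picture viewer there is one more tool, called after ">>>" as name([rows], argument=value, ...), one row to a line, values as JSON. play_rows: Moves the arm, as the interface text tells. Its arguments: {"type":"object","properties":{"moves":{"type":"array","items":{"type":"object","properties":{"hand":{"type":"number"},"x":{"type":"number"},"y":{"type":"number"},"z":{"type":"number"},"turn":{"type":"number"}}}}},"required":["moves"]}

```bash
ls; mkdir -p pics
python3 - <<'E'
from cell import *
import cv2
for n in ["scene","top","wrist"]:
    s=snapshot(n); cv2.imwrite(f"pics/{n}0.png",s["frame"][:,:,::-1])
    print(n,{k:(v.tolist() if hasattr(v,'tolist') else v) for k,v in s.items() if k!="frame"})
print(read_state())
E
```

```text
pics
scene {'fov_y': 47.84518860820083, 'cx': 275.00796602080607, 'cy': 211.4308623994881, 'k1': 0.0009521924557142259, 'eye': [-180.71387147546582, 781.736612668599, 955.3431714047862], 'orientation': [[-0.7281704200239563, -0.4364852272841103, 0.5284396708848362], [-0.6852444333680525, 0.47984263730407944, -0.5478969884596581], [-0.014418943797386237, -0.7610727230612095, -0.6485062869949401]]}
top {'fov_y': 54.43003683642075, 'cx': 286.63063103413407, 'cy': 218.57364866428063, 'k1': -0.0033708894553910775, 'eye': [416.72963677324367, 23.9638681814243, 1057.789647134275], 'orientation': [[-0.016788741842380776, -0.9899855260667106, 0.14016703009541187], [-0.99942542246891, 0.0124874701358305, -0.031510125554304644], [0.029444236620961885, -0.1406155086326716, -0.989626351539703]]}
wrist {'fov_y': 61.466116792181154, 'cx': 280.4042810930032, 'cy': 209.67790203072795, 'k1': -0.06024719911575692, 'eye': [308.7314496937392, -575.7807200136955, 372.79705115624915], 'orientation': [[0.3684910605412609, -0.8878285509220178, -0.27563527072725014], [-0.9296293978946741, -0.35251886652480086
[... 209 characters left out ...]
 -0.04039183]), 'joint_vel': array([ 0.00096168, -0.00363647, -0.0008468 , -0.0054192 ,  0.00054651,
       -0.00077055,  0.00025199]), 'joint_torque': array([ 1.05220977e-03, -4.69660270e+01,  2.60145832e-01, -1.71251625e+01,
        1.01409564e-02,  7.08740597e-03,  2.05712251e-05]), 'position': array([ 239.73049487, -603.92563216,  403.78850326]), 'eef_rot': array([[-7.28096465e-04,  3.68971429e-01, -9.29440452e-01],
       [ 1.87547974e-03, -9.29438560e-01, -3.68972147e-01],
       [-9.99997976e-01, -2.01179406e-03, -1.52775109e-05]]), 'wrist_force': array([-0.72447256, -0.64785678,  0.46411954]), 'torque': array([-0.00886858,  0.03851432, -0.04031773]), 'grip_width': 1.0023699367841898}
```

View pics/scene0.png

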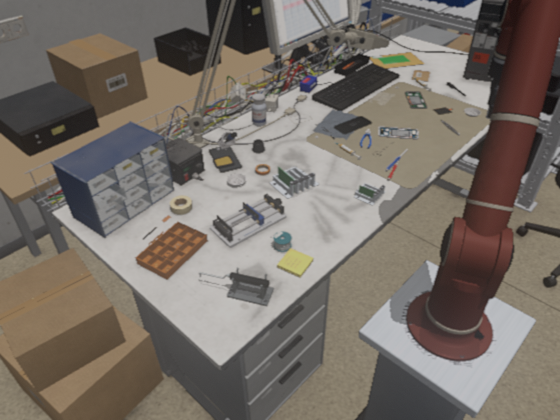

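View pics/top0.png

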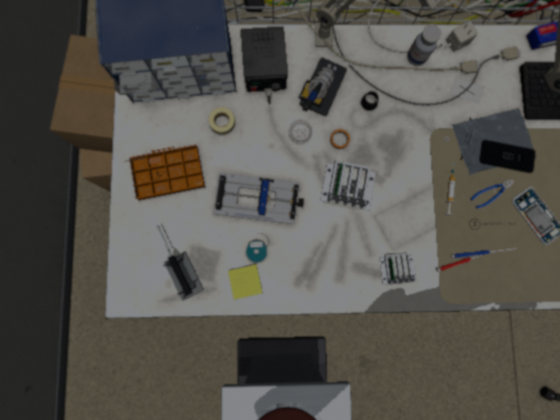

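View pics/wrist0.png

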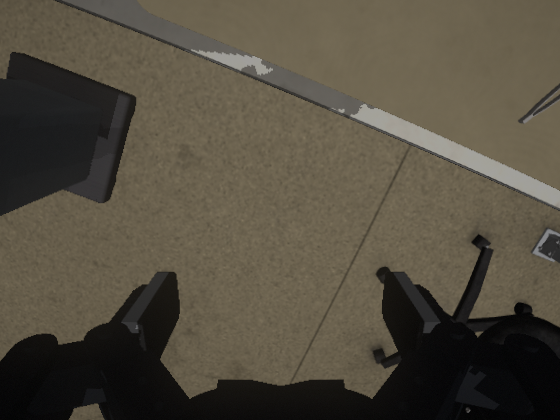

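The top view shows the rest with the pick at about (182,275), hook end near (165,228). There are two racks, at (348,185) and (397,268), which I'll enlarge and measure.

```bash
cat > h.py <<'E'
from cell import *
import cv2, numpy as np
def K(s):
    f=s["frame"].shape[0]/2/np.tan(np.radians(s["fov_y"])/2)
    return np.array([[f,0,s["cx"]],[0,f,s["cy"]],[0,0,1.]])
def D(s): return np.array([s["k1"],0,0,0.])
def ray(s,px):
    p=cv2.undistortPoints(np.array(px,float).reshape(-1,1,2),K(s),D(s)).reshape(-1,2)
    d=np.c_[p,np.ones(len(p))]@np.array(s["orientation"]).T
    return np.array(s["eye"]),d
def onz(s,px,z):
    e,d=ray(s,px); t=(z-e[2])/d[:,2]; return e+t[:,None]*d
def proj(s,P):
    R=np.array(s["orientation"]); c=(np.array(P,float).reshape(-1,3)-np.array(s["eye"]))@R
    return cv2.projectPoints(c.reshape(-1,1,3),np.zeros(3),np.zeros(3),K(s),D(s))[0].reshape(-1,2)
def crop(s,x0,y0,x1,y1,k,name,gain=1.0):
    c=s["frame"][y0:y1,x0:x1,::-1]
    c=cv2.resize(c,None,fx=k,fy=k,interpolation=cv2.INTER_CUBIC)
    c=cv2.convertScaleAbs(c,alpha=gain)
    cv2.imwrite(name,c)
E
python3 - <<'E'
from h import *
import pickle
s=snapshot("top"); pickle.dump(s,open("top.pkl","wb"))
crop(s,310,150,430,290,5,"pics/t_racks.png",1.3)
crop(s,140,210,230,310,6,"pics/t_rest.png",1.8)
s=snapshot("scene"); pickle.dump(s,open("scene.pkl","wb"))
crop(s,260,150,400,215,5,"pics/s_racks.png",1.3)
crop(s,190,260,290,310,7,"pics/s_rest.png",1.5)
E
```

```text
(no output)
```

View pics/t_racks.png

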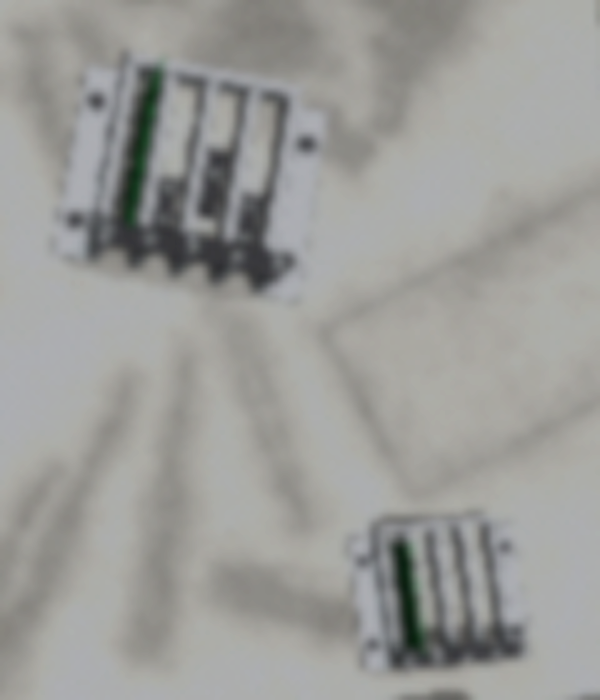

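View pics/t_rest.png

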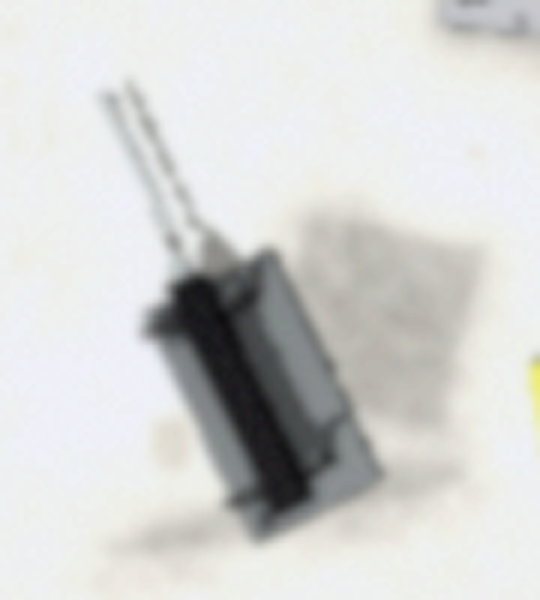

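View pics/s_racks.png

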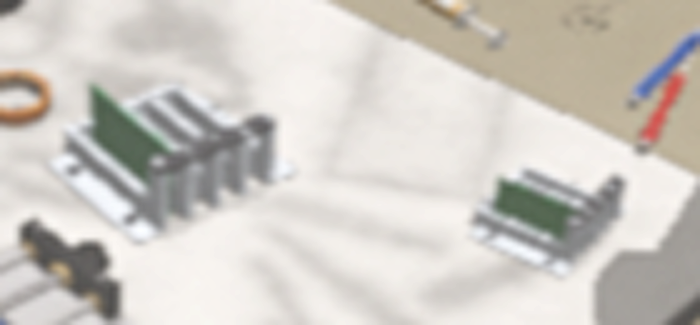

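View pics/s_rest.png

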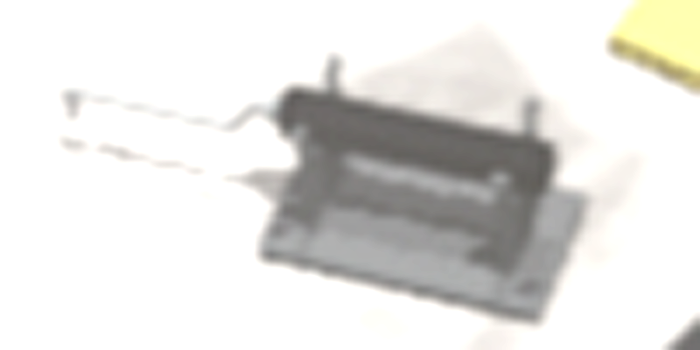

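Run:
```python
from h import *
import pickle
s=pickle.load(open("top.pkl","rb"))
def g(pts,z,o=(310,150),k=5.): 
    px=(np.array(pts,float)+.5)/k+np.array(o)-.5
    return onz(s,px,z)
for nm,p in [("big",[(88,68),(330,112),(298,303),(55,258)]),("small",[(352,537),(512,515),(527,655),(365,670)])]:
    P=g(p,3); print(nm,P.round(1).tolist(),"w",np.linalg.norm(P[1]-P[0]),np.linalg.norm(P[2]-P[3]),"l",np.linalg.norm(P[0]-P[3]),np.linalg.norm(P[1]-P[2]))
# pick handle: top face z=58 corners in crop rest
P=g([(172,290),(215,275),(305,495),(262,510)],58,(140,210),6.)
print("handle",P.round(1).tolist(), P.mean(0))
P=g([(105,95)],37,(140,210),6.);print("rod end",P)
P=g([(143,325),(272,250),(380,475),(258,543)],8,(140,210),6.);print("rest base",P.round(1).tolist(),P.mean(0))
st=read_state(); print(st["clock"])
```

```text
big [[714.1, -120.5, 3.0], [688.8, -249.5, 3.0], [585.7, -227.6, 3.0], [611.2, -99.9, 3.0]] w 131.45687664459945 130.23144344426487 l 104.91137248679023 105.41669875844455
small [[462.4, -250.2, 3.0], [472.5, -334.7, 3.0], [400.4, -338.2, 3.0], [394.2, -253.6, 3.0]] w 85.11279590977514 84.81989009882699 l 68.30504230995994 72.25161594374477
handle [[465.8, 280.4, 58.0], [471.5, 263.3, 58.0], [383.3, 225.8, 58.0], [377.7, 242.7, 58.0]] [424.59305556 253.06996505  58.        ]
rod end [[548.13445556 315.38875437  37.        ]]
rest base [[453.7, 305.1, 8.0], [484.5, 251.5, 8.0], [389.4, 204.7, 8.0], [362.2, 255.1, 8.0]] [422.44901285 254.07974399   8.        ]
0.25
```

The big rack measures about 131x105 mm, so it is the one meant (108x132). The small one is about 85x70. Its slots hold three dark parts near the opening: top pixels about (344,190), (352,188) and (360,193). I'll move the wrist camera over it to tell them apart.

>>> play_rows([
  {"hand":100,"x":4,"y":-12,"z":-29},
  {"hand":100,"x":4,"y":-12,"z":-29},
  {"hand":100,"x":4,"y":-12,"z":-29},
  {"hand":100,"x":4,"y":-12,"z":-29},
  {"hand":100,"x":4,"y":-12,"z":-29},
  {"hand":100,"x":4,"y":-12,"z":-29},
  {"hand":100,"x":4,"y":-12,"z":-29},
  {"hand":100,"x":4,"y":-12,"z":-29},
  {"hand":100,"x":4,"y":-12,"z":-29},
  {"hand":100,"x":4,"y":-12,"z":-29},
  {"hand":100,"x":4,"y":-12,"z":-29},
  {"hand":100,"x":4,"y":-12,"z":-29},
  {"hand":100,"x":4,"y":-12,"z":-29},
  {"hand":100,"x":4,"y":-12,"z":-29},
  {"hand":100,"x":4,"y":-12,"z":-29},
  {"hand":100,"x":4,"y":-12,"z":-29},
  {"hand":100,"x":4,"y":-12,"z":-29},
  {"hand":100,"x":4,"y":-12,"z":-29},
  {"hand":100,"x":4,"y":-12,"z":-29},
  {"hand":100,"x":4,"y":-12,"z":-29},
])

```text
$.moves[0]: bad value
```

>>> play_rows([
  {"hand":100},
  {"hand":100},
  {"hand":100},
])

```text
$.moves[0]: bad value
```

Run:
```python
from h import *
import pickle
s=snapshot("wrist"); pickle.dump(s,open("w1.pkl","wb")); cv2.imwrite("pics/w1.png",s["frame"][:,:,::-1])
st=read_state(); print(st["clock"],st["position"],st["eef_rot"],st["qpos"],st["wrist_force"])
```

```text
0.3 [ 239.74142203 -604.0671014   404.3140379 ] [[-2.97554284e-04  3.68902349e-01 -9.29468110e-01]
 [ 7.63826866e-04 -9.29467797e-01 -3.68902469e-01]
 [-9.99999664e-01 -8.19721224e-04 -5.21040040e-06]] [ 1.166501    0.61525335 -0.01259198  1.42386247  0.00810132  1.1033464
 -0.04040708] [-0.20612568 -0.76379767  0.23507675]
```

View pics/w1.png

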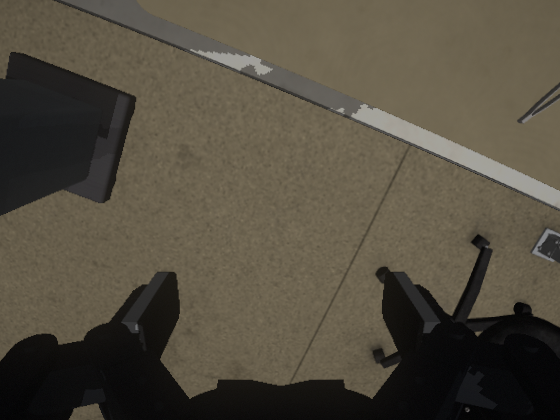

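The call was refused, so I'll give every field explicitly.

>>> play_rows([
  {"hand":100,"x":4,"y":-12,"z":-29,"turn":0},
  {"hand":100,"x":4,"y":-12,"z":-29,"turn":0},
])

```text
clock: 0.5
position: [284.2, -560.6, 396.5]
eef_rot: [[-0.0, 0.366, -0.931], [-0.0, -0.931, -0.366], [-1.0, 0.0, 0.0]]
wrist_force: [1.0, -1.3, 0.1]
grip_width: 1.003
```

>>> play_rows([
  {"hand":100,"x":4,"y":-12,"z":-29,"turn":0},
  {"hand":100,"x":4,"y":-12,"z":-29,"turn":0},
  {"hand":100,"x":4,"y":-12,"z":-29,"turn":0},
  {"hand":100,"x":4,"y":-12,"z":-29,"turn":0},
  {"hand":100,"x":4,"y":-12,"z":-29,"turn":0},
  {"hand":100,"x":4,"y":-12,"z":-29,"turn":0},
  {"hand":100,"x":4,"y":-12,"z":-29,"turn":0},
  {"hand":100,"x":4,"y":-12,"z":-29,"turn":0},
  {"hand":100,"x":4,"y":-12,"z":-29,"turn":0},
  {"hand":100,"x":4,"y":-12,"z":-29,"turn":0},
  {"hand":100,"x":4,"y":-12,"z":-29,"turn":0},
  {"hand":100,"x":4,"y":-12,"z":-29,"turn":0},
  {"hand":100,"x":4,"y":-12,"z":-29,"turn":0},
  {"hand":100,"x":4,"y":-12,"z":-29,"turn":0},
  {"hand":100,"x":4,"y":-12,"z":-29,"turn":0},
  {"hand":100,"x":4,"y":-12,"z":-29,"turn":0},
  {"hand":100,"x":4,"y":-12,"z":-29,"turn":0},
  {"hand":100,"x":4,"y":-12,"z":-29,"turn":0},
  {"hand":100,"x":0,"y":0,"z":0,"turn":0},
  {"hand":100,"x":0,"y":0,"z":0,"turn":0},
])

```text
clock: 2.5
position: [690.6, -166.1, 324.1]
eef_rot: [[-0.001, 0.371, -0.929], [0.0, -0.929, -0.371], [-1.0, -0.001, 0.001]]
wrist_force: [-1.1, -0.8, -0.3]
grip_width: 1.001
```

Run:
```python
from h import *
import pickle
s=snapshot("wrist"); pickle.dump(s,open("w1.pkl","wb")); cv2.imwrite("pics/w1b.png",s["frame"][:,:,::-1])
st=read_state(); print(st["clock"],st["position"],st["eef_rot"],st["qpos"],st["wrist_force"])
```

```text
2.55 [ 689.94209942 -167.80325164  324.43828803] [[-1.16138314e-03  3.68482226e-01 -9.29634068e-01]
 [-1.13334695e-03 -9.29634583e-01 -3.68481015e-01]
 [-9.99998683e-01  6.25650301e-04  1.49728014e-03]] [ 0.21104812  0.78434387 -0.0068881   1.31610151  0.00719503  1.0420752
 -0.990883  ] [-0.30284358 -0.50200025  0.00770721]
```

View pics/w1b.png

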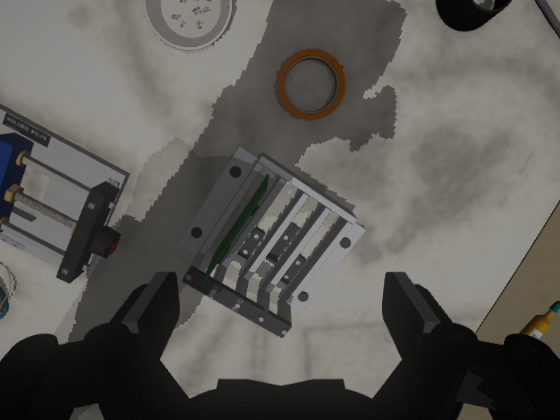

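Run:
```python
from h import *
import pickle
s=pickle.load(open("w1.pkl","rb"))
crop(s,170,135,380,345,3.8,"pics/w1c.png",1.6)
crop(s,225,215,325,295,8,"pics/w1d.png",1.8)
```

```text
(no output)
```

View pics/w1d.png

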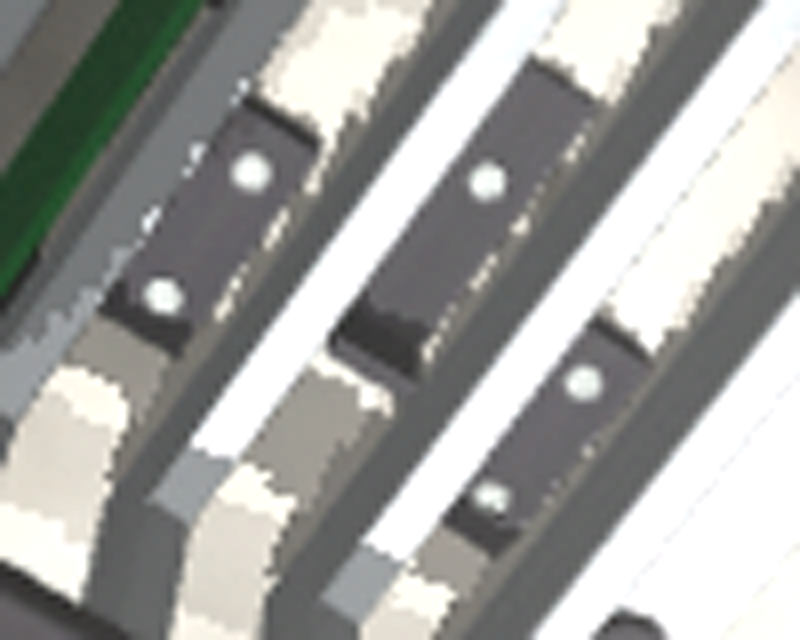

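View pics/w1c.png

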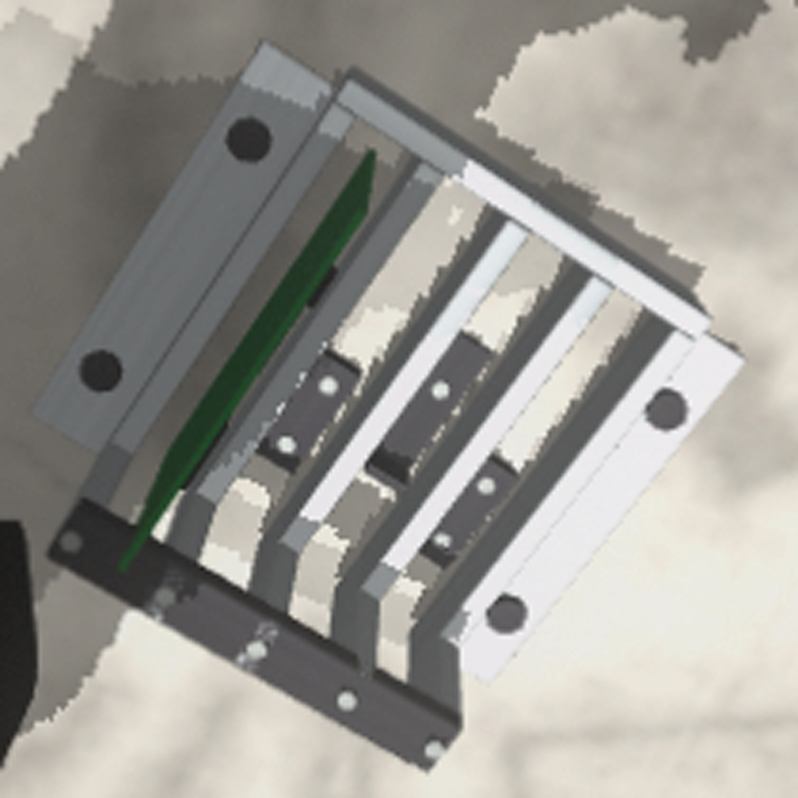

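The middle part, wrist (288,237) in slot y=-11, is the bracket. It is longer, has a single hole and shows a dark upright leg at the front end. The other two, at (252,242) and (294,268), are the short two-hole spacers. Next I'll measure the rack frame and the bracket.

Run:
```python
from h import *
import pickle
s=pickle.load(open("w1.pkl","rb")); t=pickle.load(open("top.pkl","rb"))
def g(s,pts,z,o,k): 
    return onz(s,(np.array(pts,float)+.5)/k+np.array(o)-.5,z)
o,k=(170,135),3.8
pl=g(s,[(743,355),(485,683),(265,40),(35,415)],3,o,k); print("plate w",pl.round(1).tolist())
pl0=g(s,[(743,355),(485,683),(265,40),(35,415)],0,o,k)
bar=g(s,[(85,498),(462,717),(430,772),(50,550)],52,o,k); print("bar",bar.round(1).tolist())
bw=g(s,[(345,85),(712,320)],20,o,k); print("backwall",bw.round(1).tolist())
# middle slot walls: right edges of white wall tops (z=20)
w=g(s,[(300,520),(515,225),(390,570),(600,285)],20,o,k); print("walls",w.round(1).tolist())
for a,b in [(pl[1],pl[0]),(pl[3],pl[2]),(w[0],w[1]),(w[2],w[3])]:
    print("yaw",np.degrees(np.arctan2(*(b-a)[[1,0]])))
for a,b in [(bar[1],bar[0]),(bar[2],bar[3]),(bw[1],bw[0])]:
    print("yaw y",np.degrees(np.arctan2(*(b-a)[[1,0]]))-90, np.linalg.norm(b-a))
# rod/handle mask etc later
o,k=(225,215),8
leg=g(s,[(370,295),(432,335)],12,o,k); legf=g(s,[(335,330),(415,378)],12,o,k);heel=g(s,[(530,60),(598,98)],3,o,k)
print("leg back top",leg.round(1),"leg front",legf.round(1),"heel",heel.round(1))
```

```text
plate w [[687.7, -246.6, 3.0], [584.7, -224.9, 3.0], [714.7, -119.8, 3.0], [612.6, -99.0, 3.0]]
bar [[624.0, -120.0, 52.0], [604.8, -208.9, 52.0], [589.4, -207.9, 52.0], [610.2, -116.8, 52.0]]
backwall [[714.7, -139.1, 20.0], [696.7, -230.5, 20.0]]
walls [[619.0, -164.5, 20.0], [700.4, -182.8, 20.0], [614.7, -188.0, 20.0], [694.9, -204.8, 20.0]]
yaw -11.909888916584274
yaw -11.525569696169423
yaw -12.658897883876833
yaw -11.810938969872788
yaw y -12.220104127324547 91.0249099080911
yaw y -12.894732187944314 93.39755892844556
yaw y -11.173910774052842 93.15256420625919
leg back top [[ 640.2 -176.6   12. ]
 [ 638.3 -184.6   12. ]] leg front [[ 634.9 -174.5   12. ]
 [ 632.8 -184.7   12. ]] heel [[ 668.7 -183.9    3. ]
 [ 667.4 -192.4    3. ]]
```

>>> play_rows([
  {"hand":100,"x":0,"y":-40,"z":7,"turn":0},
  {"hand":100,"x":0,"y":-40,"z":7,"turn":0},
  {"hand":100,"x":0,"y":-40,"z":7,"turn":0},
  {"hand":100,"x":0,"y":-40,"z":7,"turn":0},
  {"hand":100,"x":0,"y":-40,"z":7,"turn":0},
  {"hand":100,"x":0,"y":-40,"z":7,"turn":0},
  {"hand":100,"x":0,"y":-40,"z":7,"turn":0},
  {"hand":100,"x":0,"y":-40,"z":7,"turn":0},
  {"hand":100,"x":0,"y":-40,"z":7,"turn":0},
  {"hand":100,"x":0,"y":-40,"z":7,"turn":0},
  {"hand":100,"x":0,"y":-40,"z":7,"turn":0},
  {"hand":100,"x":0,"y":-40,"z":7,"turn":0},
  {"hand":100,"x":0,"y":0,"z":0,"turn":0},
  {"hand":100,"x":0,"y":0,"z":0,"turn":0},
  {"hand":100,"x":0,"y":0,"z":0,"turn":0},
])

```text
clock: 4.05
position: [436.2, 245.8, 325.1]
eef_rot: [[0.001, 0.365, -0.931], [-0.001, -0.931, -0.365], [-1.0, 0.002, -0.001]]
wrist_force: [0.5, 0.4, -0.3]
grip_width: 0.999
```

Run:
```python
from h import *
import pickle
s=snapshot("wrist"); pickle.dump(s,open("w2.pkl","wb")); cv2.imwrite("pics/w2.png",cv2.resize(s["frame"][:,:,::-1],(800,600)))
st=read_state(); print(st["clock"],st["position"],st["eef_rot"],st["qpos"],st["wrist_force"])
```

```text
4.1 [436.33436001 245.77724474 324.98929961] [[ 1.06620921e-03  3.64672187e-01 -9.31135360e-01]
 [-1.08956433e-03 -9.31134913e-01 -3.64673260e-01]
 [-9.99998838e-01  1.40334987e-03 -5.95450812e-04]] [-0.56390376  0.4902067   0.00994681  1.94656427 -0.00493324  0.7045164
 -1.74888561] [ 0.5936342  -0.10891722 -0.23735284]
```

View pics/w2.png

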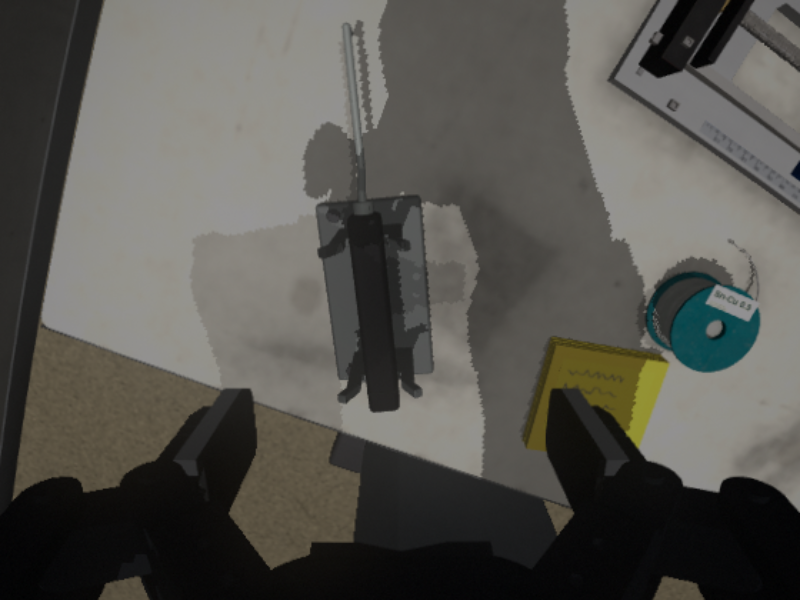

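Run:
```python
from h import *
import pickle
s=pickle.load(open("w2.pkl","rb"))
crop(s,215,5,315,305,2,"pics/w2a.png",2.5)
f=s["frame"].max(2)
print(np.array(s["eye"]))
m=((f<30)).astype(np.uint8); m[290:]=0; m[:140]=0; m[:,:230]=0;m[:,300:]=0
cv2.imwrite("pics/w2m.png",cv2.resize(np.hstack([m[130:300,220:310]*255,np.minimum(f[130:300,220:310]*3.,255).astype(np.uint8)]),None,fx=3.4,fy=3.4,interpolation=cv2.INTER_NEAREST))
```

```text
[505.46709008 273.56638556 294.32234862]
```

View pics/w2m.png

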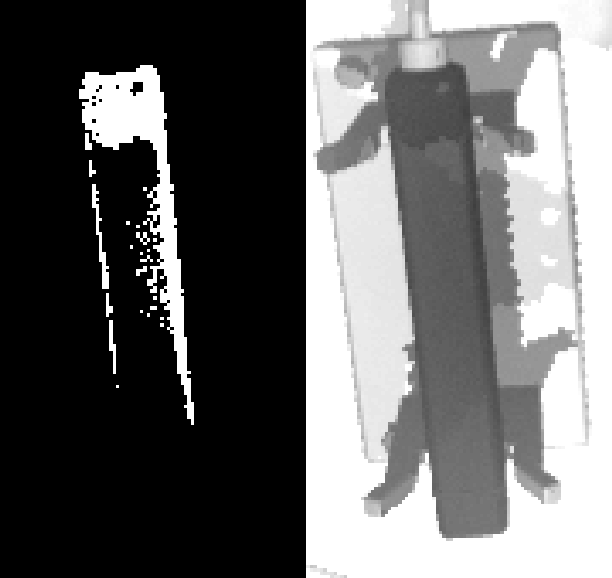

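View pics/w2a.png

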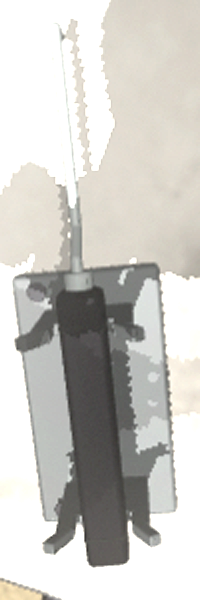

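Run:
```python
from h import *
import pickle
s=pickle.load(open("w2.pkl","rb"))
def g(pts,z,o,k): return onz(s,(np.array(pts,float)+.5)/k+np.array(o)-.5,z)
P=g([(81,70),(159,68),(202,533),(134,537)],58,(220,130),3.4)
print(P.round(1).tolist(),P.mean(0))
f=(P[0]+P[1])/2;b=(P[2]+P[3])/2
print("len",np.linalg.norm(f-b),"w",np.linalg.norm(P[0]-P[1]),np.linalg.norm(P[2]-P[3]),"yaw",np.degrees(np.arctan2(*(f-b)[[1,0]])))
r=g([(62,28),(75,215)],37,(215,5),2); print("rod end",r.round(1).tolist())
B=g([(13,277),(158,266),(175,510),(37,520)],8,(215,5),2); print(B.round(1).tolist(),B.mean(0))
```

```text
[[467.4, 284.6, 58.0], [473.3, 270.5, 58.0], [381.0, 225.4, 58.0], [374.6, 239.1, 58.0]] [424.0760239  254.88604483  58.        ]
len 102.99827757935452 w 15.314352138793145 15.111528899801636 yaw 26.082542418886426
rod end [[546.8, 313.9, 37.0], [491.5, 288.9, 37.0]]
[[458.1, 305.5, 8.0], [483.3, 252.8, 8.0], [387.1, 205.7, 8.0], [360.1, 261.2, 8.0]] [422.15080327 256.32171887   8.        ]
```

>>> play_rows([
  {"hand":100,"x":10,"y":-13.9,"z":-4,"turn":0},
  {"hand":100,"x":10,"y":0,"z":0,"turn":-4.7},
  {"hand":100,"x":25,"y":0,"z":0,"turn":0},
  {"hand":100,"x":25,"y":0,"z":0,"turn":0},
  {"hand":100,"x":0,"y":0,"z":0,"turn":0},
  {"hand":100,"x":0,"y":0,"z":0,"turn":0},
  {"hand":100,"x":0,"y":0,"z":0,"turn":0},
])

```text
clock: 4.8
position: [434.3, 262.8, 255.6]
eef_rot: [[0.002, 0.443, -0.896], [0.001, -0.896, -0.443], [-1.0, -0.0, -0.002]]
wrist_force: [-0.3, -0.3, 0.8]
grip_width: 1.0
```

Run:
```python
from h import *
s=snapshot("wrist"); cv2.imwrite("pics/w3.png",cv2.convertScaleAbs(s["frame"][:,:,::-1],alpha=1.8))
st=read_state(); print(st["clock"],st["position"],st["eef_rot"])
```

```text
4.85 [434.27190253 262.79025213 255.78054122] [[ 2.05011465e-03  4.43579920e-01 -8.96232476e-01]
 [ 1.46920186e-03 -8.96234729e-01 -4.43577674e-01]
 [-9.99996819e-01 -4.07361333e-04 -2.48909239e-03]]
```

View pics/w3.png

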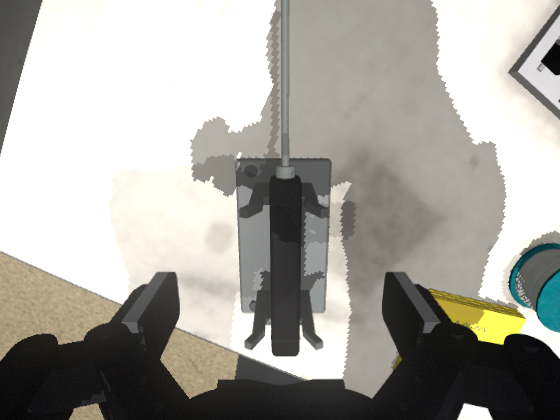

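>>> play_rows([
  {"hand":100,"x":10,"y":2.6,"z":0.6,"turn":0},
  {"hand":100,"x":15,"y":0,"z":0,"turn":0},
  {"hand":100,"x":15,"y":0,"z":0,"turn":0},
  {"hand":100,"x":13,"y":0,"z":0,"turn":0},
  {"hand":100,"x":0,"y":0,"z":0,"turn":0},
  {"hand":100,"x":0,"y":0,"z":0,"turn":0},
  {"hand":100,"x":0,"y":0,"z":0,"turn":0},
])

```text
clock: 5.55
position: [434.7, 260.0, 202.3]
eef_rot: [[0.001, 0.444, -0.896], [0.001, -0.896, -0.444], [-1.0, -0.0, -0.001]]
wrist_force: [-0.3, -0.4, 0.9]
grip_width: 1.001
```

Run:
```python
from h import *
s=snapshot("wrist"); cv2.imwrite("pics/w4.png",cv2.convertScaleAbs(s["frame"][:,:,::-1],alpha=1.8))
st=read_state(); print(st["clock"],st["position"],st["eef_rot"],st["wrist_force"])
```

```text
5.6 [434.65702633 260.02701541 202.38441817] [[ 1.27338441e-03  4.43768627e-01 -8.96140493e-01]
 [ 8.88896969e-04 -8.96141368e-01 -4.43767797e-01]
 [-9.99998794e-01 -2.31489576e-04 -1.53559703e-03]] [ 0.16495947 -1.03422999 -0.14969241]
```

View pics/w4.png

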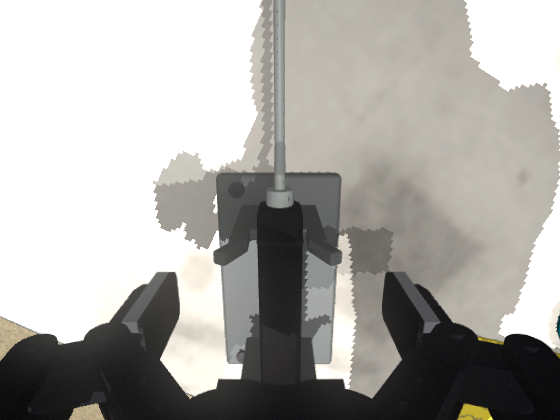

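The handle is centred between the fingers (column 280, fingers at 178 and 383). I'll close.

>>> play_rows([
  {"hand":0,"x":0,"y":0,"z":0,"turn":0},
  {"hand":0,"x":0,"y":0,"z":0,"turn":0},
  {"hand":0,"x":0,"y":0,"z":0,"turn":0},
  {"hand":0,"x":0,"y":0,"z":0,"turn":0},
  {"hand":0,"x":0,"y":0,"z":0,"turn":0},
  {"hand":0,"x":0,"y":0,"z":0,"turn":0},
  {"hand":0,"x":0,"y":0,"z":0,"turn":0},
  {"hand":0,"x":0,"y":0,"z":0,"turn":0},
])

```text
clock: 6.4
position: [434.4, 259.9, 201.9]
eef_rot: [[0.0, 0.444, -0.896], [0.0, -0.896, -0.444], [-1.0, -0.0, -0.0]]
wrist_force: [-0.3, -1.2, 2.9]
grip_width: 0.178
```

>>> play_rows([
  {"hand":0,"x":-8,"y":0,"z":0,"turn":0},
  {"hand":0,"x":-15,"y":0,"z":0,"turn":0},
  {"hand":0,"x":-20,"y":0,"z":0,"turn":0},
  {"hand":0,"x":-20,"y":0,"z":0,"turn":0},
  {"hand":0,"x":-20,"y":0,"z":0,"turn":0},
  {"hand":0,"x":-17,"y":0,"z":0,"turn":0},
  {"hand":0,"x":0,"y":0,"z":0,"turn":0},
  {"hand":0,"x":0,"y":0,"z":0,"turn":0},
])

```text
clock: 7.2
position: [434.2, 259.7, 301.7]
eef_rot: [[0.0, 0.444, -0.896], [0.0, -0.896, -0.444], [-1.0, -0.0, -0.0]]
wrist_force: [-0.2, 0.0, -0.8]
grip_width: 0.177
```

Run:
```python
from h import *
import pickle
s=snapshot("wrist"); pickle.dump(s,open("w5.pkl","wb")); cv2.imwrite("pics/w5.png",cv2.convertScaleAbs(s["frame"][:,:,::-1],alpha=1.8))
s=snapshot("scene"); pickle.dump(s,open("s5.pkl","wb")); crop(s,170,210,310,320,5,"pics/s5.png",1.2)
st=read_state(); print(st["clock"],st["position"],st["eef_rot"],st["wrist_force"],st["grip_width"])
```

```text
7.3 [433.97854422 259.61692989 300.83262753] [[-1.79027280e-03  4.43831504e-01 -8.96108471e-01]
 [-1.08833765e-03 -8.96110241e-01 -4.43830206e-01]
 [-9.99997805e-01  1.80691441e-04  2.08732032e-03]] [-0.40092539  0.16943444 -0.06518417] 0.17816469045636132
```

View pics/w5.png

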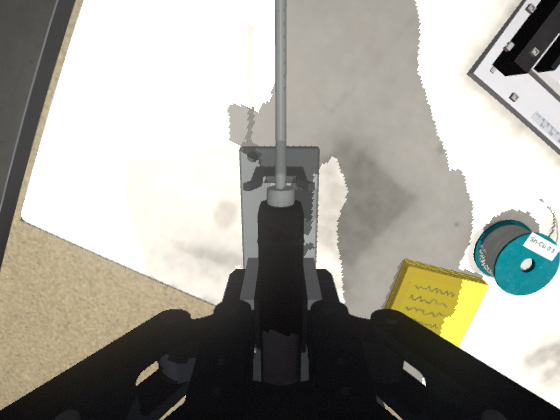

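View pics/s5.png

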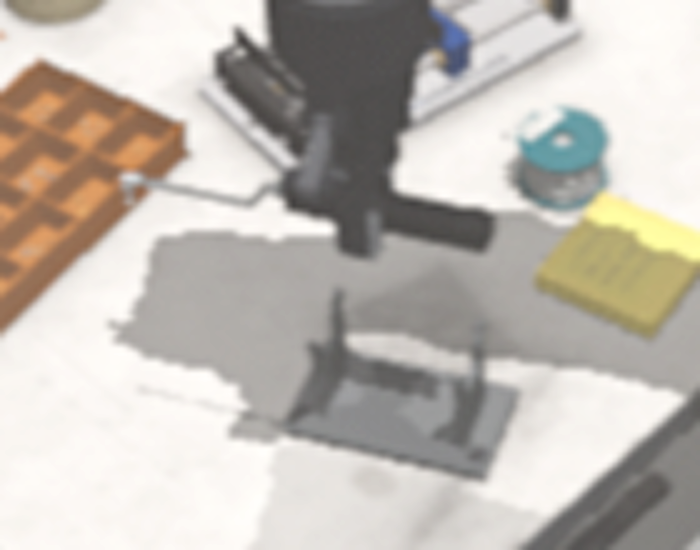

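>>> play_rows([
  {"hand":0,"x":0,"y":30.5,"z":13.75,"turn":0},
  {"hand":0,"x":0,"y":30.5,"z":13.75,"turn":0},
  {"hand":0,"x":0,"y":30.5,"z":13.75,"turn":0},
  {"hand":0,"x":0,"y":30.5,"z":13.75,"turn":0},
  {"hand":0,"x":0,"y":30.5,"z":13.75,"turn":0},
  {"hand":0,"x":0,"y":30.5,"z":13.75,"turn":0},
  {"hand":0,"x":0,"y":30.5,"z":13.75,"turn":0},
  {"hand":0,"x":0,"y":30.5,"z":13.75,"turn":0},
  {"hand":0,"x":0,"y":30.5,"z":13.75,"turn":0},
  {"hand":0,"x":0,"y":30.5,"z":13.75,"turn":0},
  {"hand":0,"x":0,"y":30.5,"z":13.75,"turn":0},
  {"hand":0,"x":0,"y":30.5,"z":13.75,"turn":0},
  {"hand":0,"x":0,"y":0,"z":0,"turn":6.4},
  {"hand":0,"x":0,"y":0,"z":0,"turn":6.4},
  {"hand":0,"x":0,"y":0,"z":0,"turn":6.4},
  {"hand":0,"x":0,"y":0,"z":0,"turn":6.4},
  {"hand":0,"x":0,"y":0,"z":0,"turn":6.4},
  {"hand":0,"x":0,"y":0,"z":0,"turn":6.3},
  {"hand":0,"x":0,"y":0,"z":0,"turn":0},
  {"hand":0,"x":0,"y":0,"z":0,"turn":0},
])

```text
clock: 9.3
position: [448.8, -141.2, 301.0]
eef_rot: [[-0.002, -0.205, -0.979], [0.0, -0.979, 0.205], [-1.0, 0.0, 0.002]]
wrist_force: [0.4, -0.5, 0.5]
grip_width: 0.177
```

Run:
```python
from h import *
import pickle
s=pickle.load(open("s5.pkl","rb"))
u=np.array([.8961,.4438]); p=np.array([434,259.6])+126.4*u
print("pred tip s5",(proj(s,[*p,300.8-183])[0]-[170,210])*5)
s=snapshot("wrist"); pickle.dump(s,open("w6.pkl","wb")); cv2.imwrite("pics/w6.png",cv2.convertScaleAbs(s["frame"][:,:,::-1],alpha=1.6))
st=read_state(); print(st["clock"],st["position"],st["eef_rot"],st["qpos"],st["grip_width"])
```

```text
pred tip s5 [127.59978778 199.31108326]
9.35 [ 448.83817874 -141.24477852  301.17841448] [[-1.26283702e-03 -2.05013434e-01 -9.78758345e-01]
 [ 3.34759985e-04 -9.78759157e-01  2.05013173e-01]
 [-9.99999147e-01 -6.87509056e-05  1.30464359e-03]] [ 0.16520478  0.49441713  0.13300177  2.05172933 -0.11107824  0.60333626
 -1.40316898] 0.17460172267803184
```

View pics/w6.png

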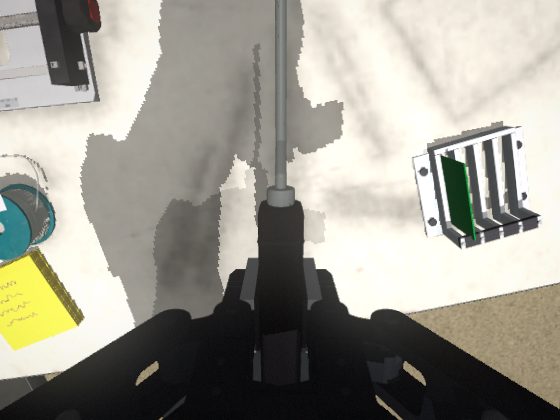

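>>> play_rows([
  {"hand":0,"x":20,"y":0,"z":0,"turn":0},
  {"hand":0,"x":25,"y":0,"z":0,"turn":0},
  {"hand":0,"x":25,"y":0,"z":0,"turn":0},
  {"hand":0,"x":20,"y":0,"z":0,"turn":0},
  {"hand":0,"x":11,"y":0,"z":0,"turn":0},
  {"hand":0,"x":0,"y":0,"z":0,"turn":0},
  {"hand":0,"x":0,"y":0,"z":0,"turn":0},
  {"hand":0,"x":0,"y":0,"z":0,"turn":0},
])

```text
clock: 10.15
position: [449.4, -141.5, 201.6]
eef_rot: [[0.002, -0.207, -0.978], [-0.0, -0.978, 0.207], [-1.0, 0.0, -0.002]]
wrist_force: [0.4, 0.3, 0.0]
grip_width: 0.177
```

Run:
```python
from h import *
import pickle
s=snapshot("top"); pickle.dump(s,open("t7.pkl","wb")); crop(s,310,150,410,250,7,"pics/t7.png",1.5)
s=snapshot("scene"); pickle.dump(s,open("s7.pkl","wb")); crop(s,255,150,365,230,7,"pics/s7.png",1.2)
s=snapshot("wrist"); cv2.imwrite("pics/w7.png",cv2.convertScaleAbs(s["frame"][:,:,::-1],alpha=1.6))
st=read_state(); print(st["clock"],st["position"],st["eef_rot"],st["grip_width"])
```

```text
10.3 [ 449.22843916 -141.37693176  201.51454856] [[ 1.71730780e-03 -2.06886855e-01 -9.78363368e-01]
 [-3.98697855e-04 -9.78364875e-01  2.06886473e-01]
 [-9.99998446e-01  3.47836219e-05 -1.76263898e-03]] 0.17672530143077184
```

View pics/t7.png

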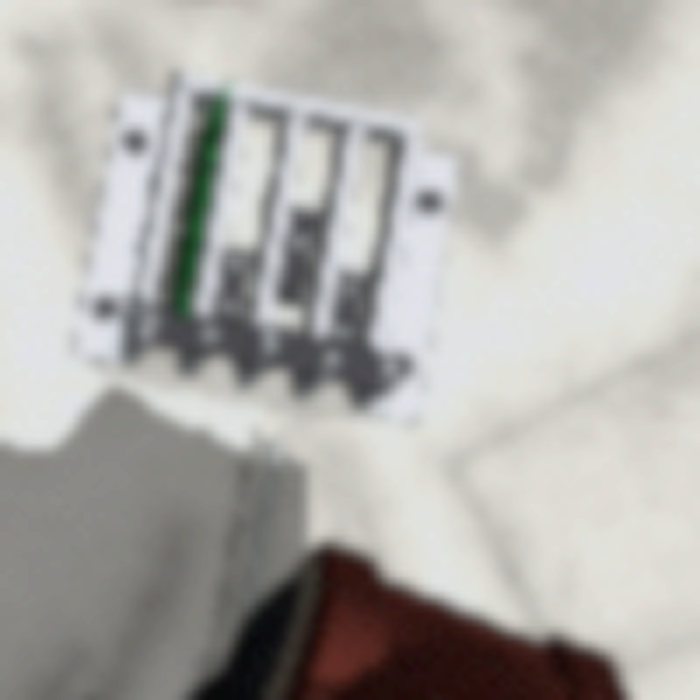

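View pics/s7.png

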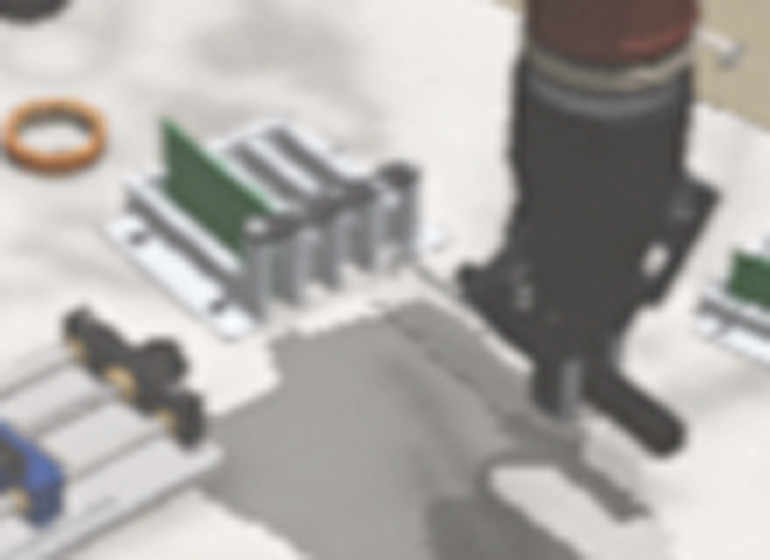

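View pics/w7.png

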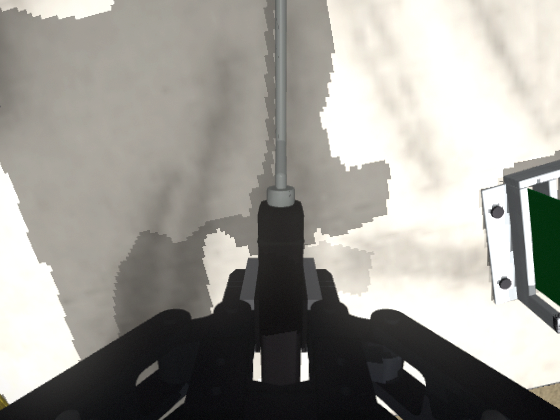

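```bash
python3 - <<'E'
from h import *
import pickle
s=pickle.load(open("t7.pkl","rb"))
O=np.array([599,-162.2]);a=np.radians(-11.9);u=np.array([np.cos(a),np.sin(a)]);v=np.array([-u[1],u[0]])
def rk(P): d=P[:,:2]-O; return np.c_[d@u,d@v]
def g(pts,z): return onz(s,(np.array(pts,float)+.5)/7+np.array((310,150))-.5,z)
p=np.array([449.2,-141.4])+126.4*np.array([.978,-.2069])
print("hook rack",rk(p[None]), "pred px top",(proj(s,[*p,34])[0]-[310,150])*7)
print("obs rod end rack",rk(g([(268,432)],34)))
print("bracket heel",rk(g([(305,207)],3)),"leg front",rk(g([(285,305)],12)))
print("walls y",rk(g([(285,205),(342,205)],20)))
for i in [11,-11,-33]: print(i,(proj(s,[*(O+60*u+i*v),5])[0]-[310,150])*7)
E
python3 - <<'E'
import cv2
i=cv2.imread("pics/t7.png"); cv2.imwrite("pics/t7b.png",cv2.resize(i[180:480,180:420],None,fx=2.5,fy=2))
E
```

```text
hook rack [[-24.51451024 -10.63572719]] pred px top [271.95495857 444.44201188]
obs rod end rack [[-19.39391345  -7.17597602]]
bracket heel [[ 74.68664972 -11.01090427]] leg front [[33.61296181 -8.57764802]]
walls y [[ 69.26520973  -1.00462308]
 [ 73.48485629 -22.01988784]]
11 [239.51862151 228.72131181]
-11 [296.5331153  239.88973425]
-33 [353.53963536 251.05751515]
```

View pics/t7b.png

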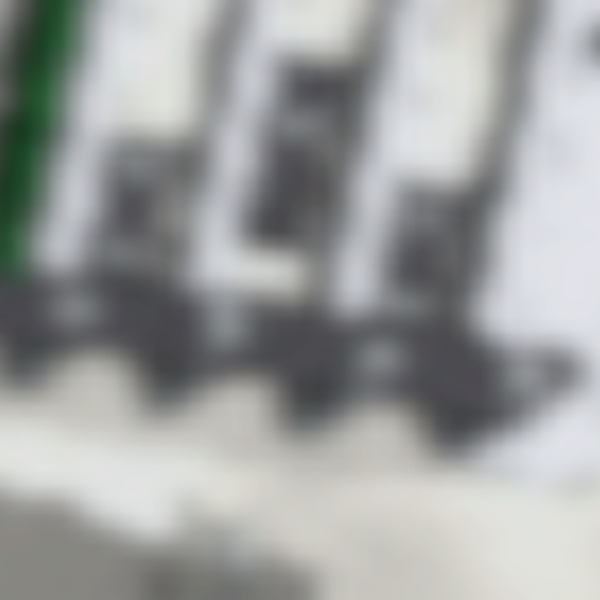

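>>> play_rows([
  {"hand":0,"x":0,"y":0,"z":-9,"turn":0},
  {"hand":0,"x":0,"y":0,"z":-9,"turn":0},
  {"hand":0,"x":0,"y":0,"z":-9,"turn":0},
  {"hand":0,"x":0,"y":0,"z":0,"turn":0},
  {"hand":0,"x":0,"y":0,"z":0,"turn":0},
])

```text
clock: 10.8
position: [475.5, -146.9, 200.6]
eef_rot: [[-0.0, -0.207, -0.978], [0.0, -0.978, 0.207], [-1.0, -0.0, 0.0]]
wrist_force: [-0.8, -0.8, -0.4]
grip_width: 0.18
```

>>> play_rows([
  {"hand":0,"x":0,"y":0,"z":-10,"turn":0},
  {"hand":0,"x":0,"y":0,"z":-10,"turn":0},
  {"hand":0,"x":0,"y":0,"z":-10,"turn":0},
  {"hand":0,"x":0,"y":0,"z":-10,"turn":0},
  {"hand":0,"x":0,"y":0,"z":-10,"turn":0},
  {"hand":0,"x":0,"y":0,"z":0,"turn":0},
  {"hand":0,"x":0,"y":0,"z":0,"turn":0},
  {"hand":0,"x":0,"y":0,"z":0,"turn":0},
])

```text
clock: 11.6
position: [523.8, -157.2, 200.6]
eef_rot: [[-0.001, -0.207, -0.978], [0.0, -0.978, 0.207], [-1.0, -0.0, 0.001]]
wrist_force: [0.8, 0.5, -0.8]
grip_width: 0.173
```

Run:
```python
from h import *
import pickle
s=snapshot("top"); pickle.dump(s,open("t8.pkl","wb")); crop(s,335,165,385,215,12,"pics/t8.png",1.5)
s=snapshot("wrist"); cv2.imwrite("pics/w8.png",cv2.convertScaleAbs(s["frame"][:,:,::-1],alpha=1.6))
st=read_state(); print(st["clock"],st["position"],st["eef_rot"],st["wrist_force"],st["grip_width"])
```

```text
11.7 [ 523.81328196 -157.22598205  200.66761852] [[-8.81563798e-04 -2.07295671e-01 -9.78277940e-01]
 [ 3.15561561e-04 -9.78278329e-01  2.07295469e-01]
 [-9.99999562e-01 -1.25962733e-04  9.27829305e-04]] [-0.45674939  0.57945338 -0.64409875] 0.1777838791967733
```

View pics/t8.png

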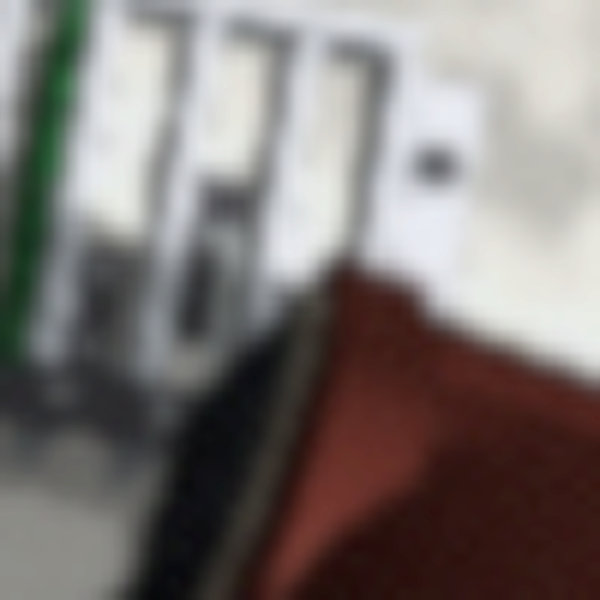

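View pics/w8.png

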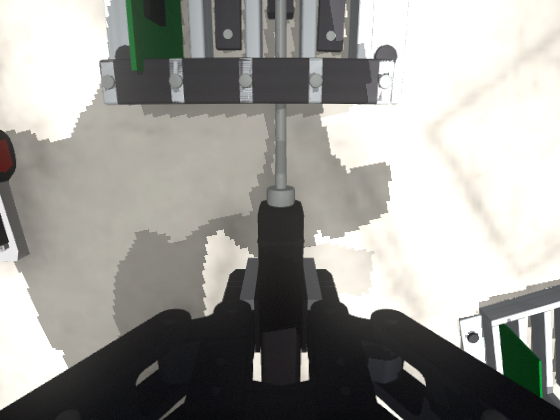

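>>> play_rows([
  {"hand":0,"x":4,"y":0,"z":0,"turn":0},
  {"hand":0,"x":4,"y":0,"z":0,"turn":0},
  {"hand":0,"x":4,"y":0,"z":0,"turn":0},
  {"hand":0,"x":0,"y":0,"z":0,"turn":0},
  {"hand":0,"x":0,"y":0,"z":0,"turn":0},
])

```text
clock: 12.2
position: [524.2, -157.3, 188.5]
eef_rot: [[-0.0, -0.207, -0.978], [0.0, -0.978, 0.207], [-1.0, -0.0, 0.0]]
wrist_force: [0.0, -0.4, -0.4]
grip_width: 0.18
```

>>> play_rows([
  {"hand":0,"x":0,"y":0,"z":5,"turn":0},
  {"hand":0,"x":0,"y":0,"z":5,"turn":0},
  {"hand":0,"x":0,"y":0,"z":5,"turn":0},
  {"hand":0,"x":0,"y":0,"z":5,"turn":0},
  {"hand":0,"x":0,"y":0,"z":5,"turn":0},
  {"hand":0,"x":0,"y":0,"z":0,"turn":0},
  {"hand":0,"x":0,"y":0,"z":0,"turn":0},
])

```text
clock: 12.9
position: [499.8, -152.1, 188.8]
eef_rot: [[0.0, -0.207, -0.978], [0.0, -0.978, 0.207], [-1.0, -0.0, -0.0]]
wrist_force: [0.3, -0.7, -0.3]
grip_width: 0.176
```

Run:
```python
from h import *
import pickle
s=snapshot("wrist"); crop(s,200,0,360,220,3,"pics/w9.png",1.6)
st=read_state(); print(st["clock"],st["position"],st["wrist_force"],st["grip_width"])
```

```text
12.95 [ 499.97940366 -152.12984309  188.80833873] [-0.0784705   0.52484928  0.19528688] 0.17954642507823848
```

View pics/w9.png

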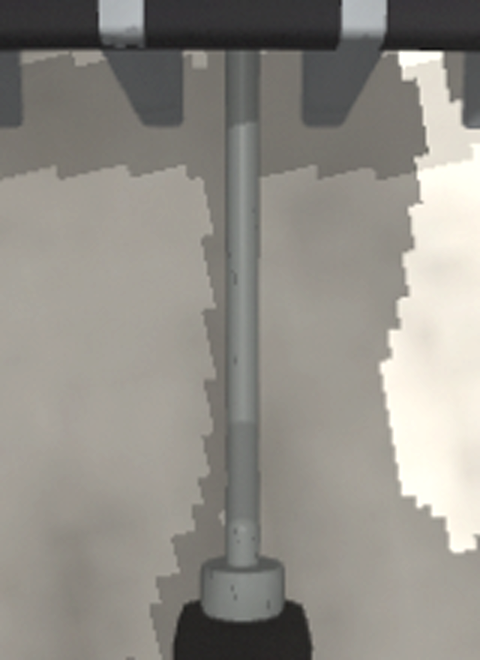

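>>> play_rows([
  {"hand":0,"x":0,"y":0,"z":5,"turn":0},
  {"hand":0,"x":0,"y":0,"z":5,"turn":0},
  {"hand":0,"x":0,"y":0,"z":5,"turn":0},
  {"hand":0,"x":0,"y":0,"z":5,"turn":0},
  {"hand":0,"x":0,"y":0,"z":5,"turn":0},
  {"hand":0,"x":0,"y":0,"z":5,"turn":0},
  {"hand":0,"x":0,"y":0,"z":5,"turn":0},
  {"hand":0,"x":0,"y":0,"z":0,"turn":0},
  {"hand":0,"x":0,"y":0,"z":0,"turn":0},
])

```text
clock: 13.85
position: [465.4, -144.9, 188.7]
eef_rot: [[-0.0, -0.207, -0.978], [0.0, -0.978, 0.207], [-1.0, -0.0, 0.0]]
wrist_force: [0.7, -0.2, -0.4]
grip_width: 0.177
```

Run:
```python
from h import *
import pickle
s=snapshot("scene"); crop(s,255,150,365,230,7,"pics/s10.png",1.2)
s=snapshot("wrist"); crop(s,200,0,360,220,3,"pics/w10.png",1.6)
st=read_state(); print(st["clock"],st["position"],st["wrist_force"],st["grip_width"])
```

```text
13.95 [ 465.67686323 -144.8713274   188.68744307] [-0.7864154  -0.64714009  0.24080366] 0.17697953635277047
```

View pics/s10.png

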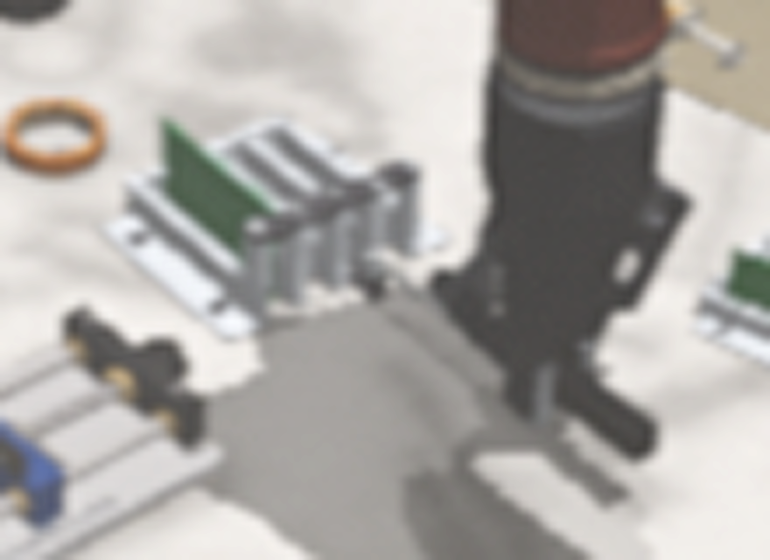

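View pics/w10.png

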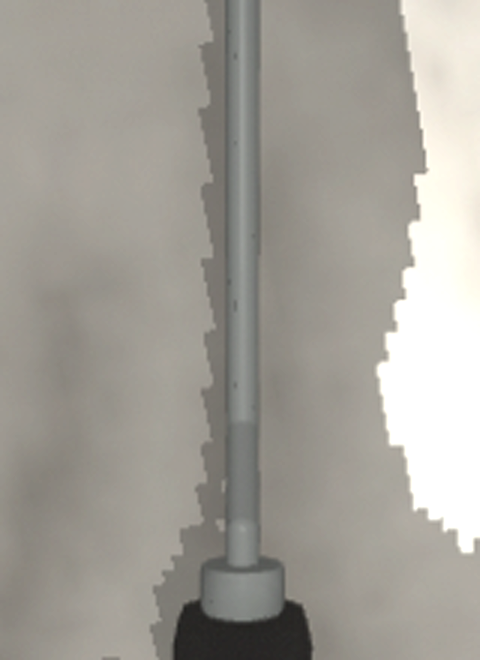

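The bracket's leg shows at the slot mouth, at about (308,190) in the scene image, so the drag is working. I'll keep pulling.

>>> play_rows([
  {"hand":0,"x":0,"y":0,"z":5,"turn":0},
  {"hand":0,"x":0,"y":0,"z":5,"turn":0},
  {"hand":0,"x":0,"y":0,"z":5,"turn":0},
  {"hand":0,"x":0,"y":0,"z":5,"turn":0},
  {"hand":0,"x":0,"y":0,"z":5,"turn":0},
  {"hand":0,"x":0,"y":0,"z":5,"turn":0},
  {"hand":0,"x":0,"y":0,"z":4,"turn":0},
  {"hand":0,"x":0,"y":0,"z":2,"turn":0},
  {"hand":0,"x":0,"y":0,"z":0,"turn":0},
  {"hand":0,"x":0,"y":0,"z":0,"turn":0},
])

```text
clock: 14.95
position: [430.4, -137.4, 188.7]
eef_rot: [[-0.0, -0.207, -0.978], [0.0, -0.978, 0.207], [-1.0, -0.0, 0.0]]
wrist_force: [-0.2, -0.8, -0.2]
grip_width: 0.177
```

Run:
```python
from h import *
import pickle
s=snapshot("scene"); pickle.dump(s,open("s11.pkl","wb"));crop(s,255,150,365,230,7,"pics/s11.png",1.2)
s=snapshot("top"); pickle.dump(s,open("t11.pkl","wb")); crop(s,320,150,400,230,8,"pics/t11.png",1.5)
st=read_state(); print(st["clock"],st["position"],st["wrist_force"],st["grip_width"])
```

```text
15.05 [ 430.43878066 -137.39754782  188.67943987] [-0.27012525  0.69983871 -0.01002305] 0.1769527129975266
```

View pics/s11.png

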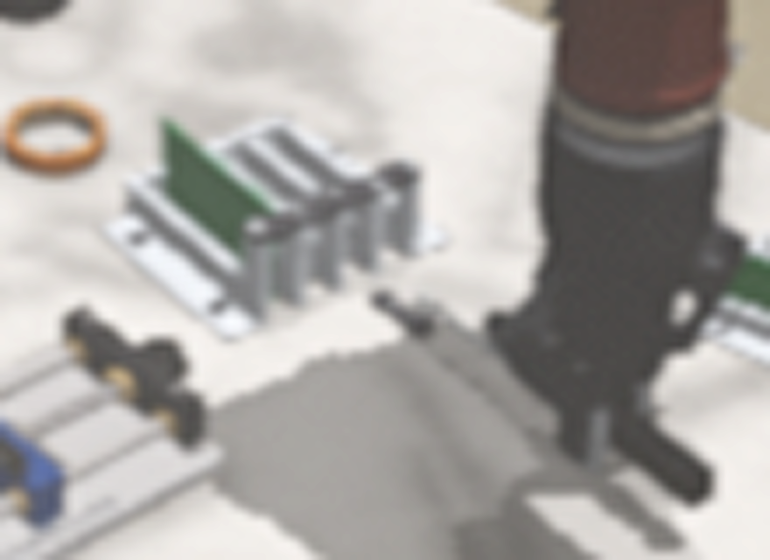

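View pics/t11.png

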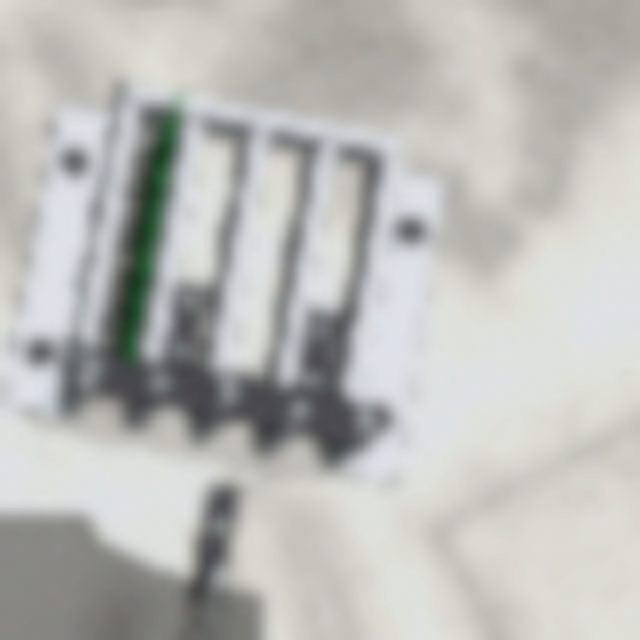

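Run:
```python
from h import *
import pickle
s=pickle.load(open("t11.pkl","rb"));c=pickle.load(open("s11.pkl","rb"))
O=np.array([599,-162.2]);a=np.radians(-11.9);u=np.array([np.cos(a),np.sin(a)]);v=np.array([-u[1],u[0]])
def rk(P): d=P[:,:2]-O; return np.c_[d@u,d@v]
print(rk(onz(s,(np.array([[222,487.]])+.5)/8+[319.5,149.5],3)),rk(onz(c,(np.array([[380,295.]])+.5)/7+[254.5,149.5],3)))
```

```text
[[-11.47141058  -9.97762053]] [[-15.60319325 -10.36843718]]
```

>>> play_rows([
  {"hand":0,"x":0,"y":0,"z":-4,"turn":0},
  {"hand":0,"x":0,"y":0,"z":0,"turn":0},
  {"hand":0,"x":0,"y":0,"z":0,"turn":0},
  {"hand":0,"x":-6,"y":0,"z":0,"turn":0},
  {"hand":0,"x":-10,"y":0,"z":0,"turn":0},
  {"hand":0,"x":-20,"y":0,"z":0,"turn":0},
  {"hand":0,"x":-25,"y":0,"z":0,"turn":0},
  {"hand":0,"x":-25,"y":0,"z":0,"turn":0},
  {"hand":0,"x":-26,"y":0,"z":0,"turn":0},
  {"hand":0,"x":0,"y":0,"z":0,"turn":-6.4},
  {"hand":0,"x":0,"y":0,"z":0,"turn":-6.4},
  {"hand":0,"x":0,"y":0,"z":0,"turn":-6.4},
  {"hand":0,"x":0,"y":0,"z":0,"turn":-6.4},
  {"hand":0,"x":0,"y":0,"z":0,"turn":-6.4},
  {"hand":0,"x":0,"y":0,"z":0,"turn":-6.3},
  {"hand":0,"x":0,"y":0,"z":0,"turn":0},
  {"hand":0,"x":0,"y":0,"z":0,"turn":0},
  {"hand":0,"x":0,"y":0,"z":0,"turn":0},
])

```text
clock: 16.85
position: [434.2, -138.2, 301.0]
eef_rot: [[0.0, 0.442, -0.897], [-0.0, -0.897, -0.442], [-1.0, 0.0, -0.0]]
wrist_force: [0.5, -0.5, -0.1]
grip_width: 0.175
```

Run:
```python
from h import *
import pickle
s=snapshot("scene"); crop(s,255,150,365,230,7,"pics/s12.png",1.2)
st=read_state(); print(st["clock"],st["position"],st["eef_rot"],st["wrist_force"],st["grip_width"])
d=np.array([434.4,259.9,300])-st["position"]; print("tool delta",st["eef_rot"].T@d, "yangle",np.degrees(np.arctan2(st["eef_rot"][1,1],st["eef_rot"][0,1])))
```

```text
16.9 [ 434.21684489 -138.18435131  300.93424209] [[ 6.96746290e-05  4.42785568e-01 -8.96627535e-01]
 [-2.00631247e-04 -8.96627513e-01 -4.42785572e-01]
 [-9.99999977e-01  2.10742421e-04  2.63644312e-05]] [ 0.58898603  0.53913598 -0.57347204] 0.17440709599530999
tool delta [   0.85438667 -356.85248026 -176.43025384] yangle -63.718252543321526
```

View pics/s12.png

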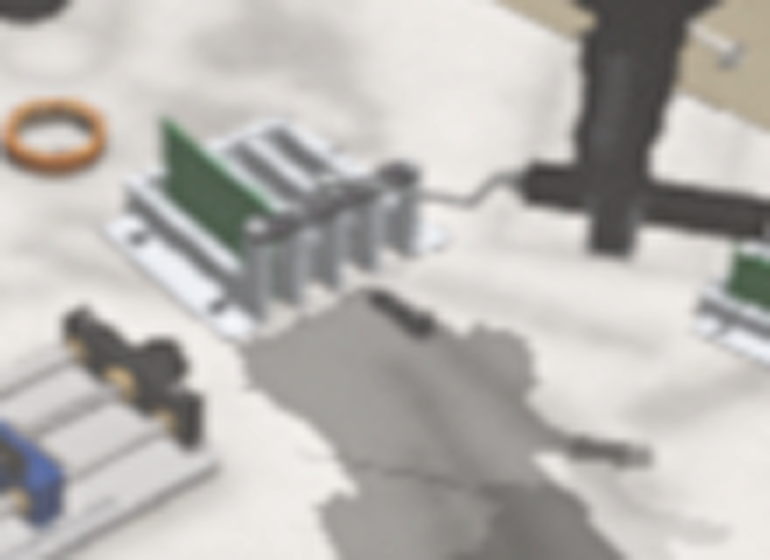

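The bracket lies clear in front of the rack. Back to the rest.

>>> play_rows([
  {"hand":0,"x":0,"y":-29.7,"z":-14.7,"turn":0},
  {"hand":0,"x":0,"y":-29.7,"z":-14.7,"turn":0},
  {"hand":0,"x":0,"y":-29.7,"z":-14.7,"turn":0},
  {"hand":0,"x":0,"y":-29.7,"z":-14.7,"turn":0},
  {"hand":0,"x":0,"y":-29.7,"z":-14.7,"turn":0},
  {"hand":0,"x":0,"y":-29.7,"z":-14.7,"turn":0},
  {"hand":0,"x":0,"y":-29.7,"z":-14.7,"turn":0},
  {"hand":0,"x":0,"y":-29.7,"z":-14.7,"turn":0},
  {"hand":0,"x":0,"y":-29.7,"z":-14.7,"turn":0},
  {"hand":0,"x":0,"y":-29.7,"z":-14.7,"turn":0},
  {"hand":0,"x":0,"y":-29.7,"z":-14.7,"turn":0},
  {"hand":0,"x":0,"y":-29.7,"z":-14.7,"turn":0},
  {"hand":0,"x":0,"y":0,"z":0,"turn":0},
  {"hand":0,"x":0,"y":0,"z":0,"turn":0},
  {"hand":0,"x":0,"y":0,"z":0,"turn":0},
])

```text
clock: 18.4
position: [434.2, 258.3, 300.6]
eef_rot: [[-0.001, 0.442, -0.897], [-0.001, -0.897, -0.442], [-1.0, 0.001, 0.001]]
wrist_force: [-0.2, -0.2, 0.5]
grip_width: 0.176
```

Run:
```python
from h import *
s=snapshot("wrist"); cv2.imwrite("pics/w13.png",cv2.convertScaleAbs(s["frame"][:,:,::-1],alpha=1.8))
st=read_state(); print(st["clock"],st["position"],st["wrist_force"],st["grip_width"])
d=np.array([434.4,259.9,202])-st["position"]; print("tool delta",st["eef_rot"].T@d, "yangle",np.degrees(np.arctan2(st["eef_rot"][1,1],st["eef_rot"][0,1])))
```

```text
18.45 [434.33286245 258.06366195 300.6618023 ] [-0.17774961 -0.14516654 -0.22303149] 0.17873141074088736
tool delta [98.6593766  -1.71549281 -0.95518129] yangle -63.78491363662285
```

View pics/w13.png

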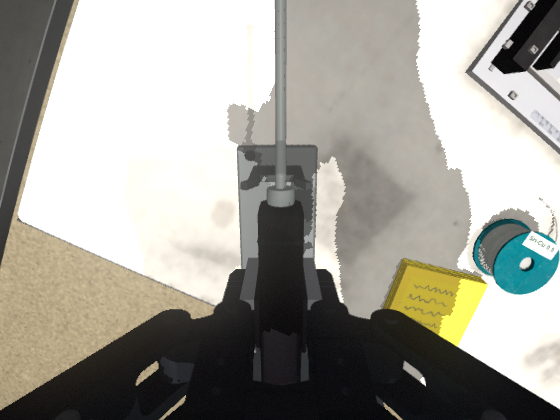

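Same picture as after the lift-out, so I'll make the small correction and lower.

>>> play_rows([
  {"hand":0,"x":10,"y":-1.7,"z":-1,"turn":0},
  {"hand":0,"x":15,"y":0,"z":0,"turn":0},
  {"hand":0,"x":15,"y":0,"z":0,"turn":0},
  {"hand":0,"x":15,"y":0,"z":0,"turn":0},
  {"hand":0,"x":13,"y":0,"z":0,"turn":0},
  {"hand":0,"x":0,"y":0,"z":0,"turn":0},
  {"hand":0,"x":0,"y":0,"z":0,"turn":0},
])

```text
clock: 19.15
position: [434.4, 260.9, 232.5]
eef_rot: [[-0.001, 0.443, -0.897], [-0.001, -0.897, -0.443], [-1.0, 0.0, 0.001]]
wrist_force: [0.3, -0.8, -0.8]
grip_width: 0.178
```

Run:
```python
from h import *
st=read_state(); print(st["clock"],st["position"],st["wrist_force"],st["grip_width"])
d=np.array([434.4,259.9,202])-st["position"]; print("tool delta",st["eef_rot"].T@d)
```

```text
19.15 [434.44730453 260.93018519 232.45827725] [ 0.34566467 -0.75774605 -0.81000918] 0.17815674557691294
tool delta [30.45882395  0.89707631  0.47483683]
```

>>> play_rows([
  {"hand":0,"x":8,"y":0.7,"z":0.4,"turn":0},
  {"hand":0,"x":8,"y":0,"z":0,"turn":0},
  {"hand":0,"x":6,"y":0,"z":0,"turn":0},
  {"hand":0,"x":4,"y":0,"z":0,"turn":0},
  {"hand":0,"x":3,"y":0,"z":0,"turn":0},
  {"hand":0,"x":1,"y":0,"z":0,"turn":0},
  {"hand":0,"x":0,"y":0,"z":0,"turn":0},
  {"hand":0,"x":0,"y":0,"z":0,"turn":0},
  {"hand":0,"x":0,"y":0,"z":0,"turn":0},
])

```text
clock: 20.05
position: [434.4, 260.7, 203.0]
eef_rot: [[0.0, 0.444, -0.896], [0.0, -0.896, -0.444], [-1.0, -0.0, -0.001]]
wrist_force: [0.1, -0.1, -0.4]
grip_width: 0.176
```

>>> play_rows([
  {"hand":0,"x":0.8,"y":0,"z":0,"turn":0},
  {"hand":0,"x":0,"y":0,"z":0,"turn":0},
  {"hand":0,"x":0,"y":0,"z":0,"turn":0},
])

```text
clock: 20.35
position: [434.3, 260.6, 202.0]
eef_rot: [[0.0, 0.444, -0.896], [0.0, -0.896, -0.444], [-1.0, -0.0, -0.0]]
wrist_force: [0.3, 0.8, -0.7]
grip_width: 0.178
```

>>> play_rows([
  {"hand":30,"x":0,"y":0,"z":0,"turn":0},
  {"hand":30,"x":0,"y":0,"z":0,"turn":0},
  {"hand":100,"x":0,"y":0,"z":0,"turn":0},
  {"hand":100,"x":0,"y":0,"z":0,"turn":0},
  {"hand":100,"x":0,"y":0,"z":0,"turn":0},
  {"hand":100,"x":0,"y":0,"z":0,"turn":0},
  {"hand":100,"x":0,"y":0,"z":0,"turn":0},
  {"hand":100,"x":0,"y":0,"z":0,"turn":0},
])

```text
clock: 21.15
position: [434.3, 260.6, 202.0]
eef_rot: [[0.0, 0.444, -0.896], [0.0, -0.896, -0.444], [-1.0, -0.0, -0.0]]
wrist_force: [0.7, 1.0, 0.4]
grip_width: 0.995
```

Run:
```python
from h import *
s=snapshot("wrist"); cv2.imwrite("pics/w14.png",cv2.convertScaleAbs(s["frame"][:,:,::-1],alpha=1.8))
s=snapshot("scene"); crop(s,170,210,310,320,5,"pics/s14.png",1.2)
```

```text
(no output)
```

View pics/w14.png

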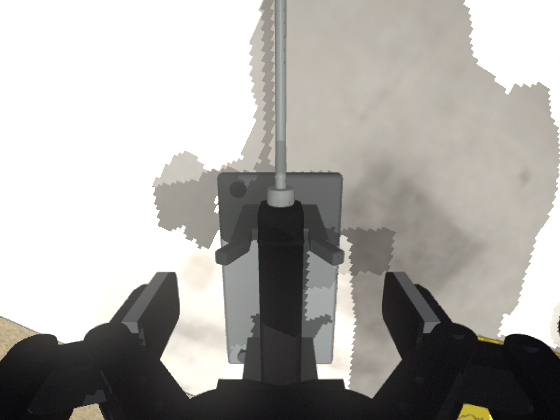

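View pics/s14.png

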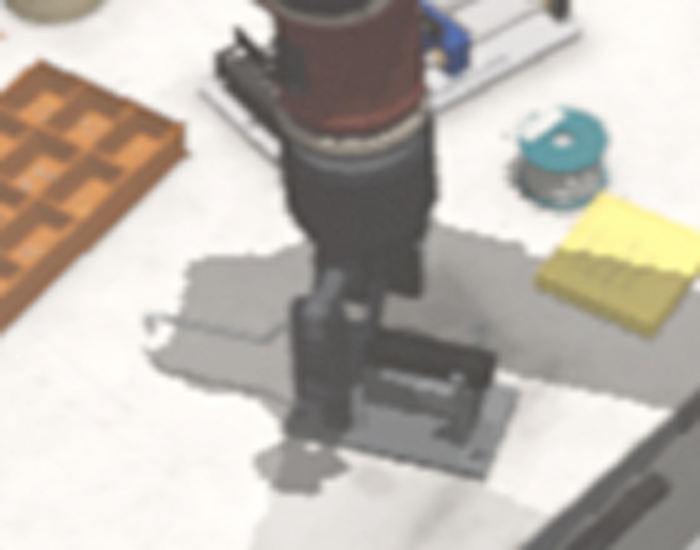

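The pick lies in both notches, with the picture matching the pre-grasp one. I'll retreat upward and check everything.

>>> play_rows([
  {"hand":100,"x":-10,"y":0,"z":0,"turn":0},
  {"hand":100,"x":-15,"y":0,"z":0,"turn":0},
  {"hand":100,"x":-20,"y":0,"z":0,"turn":0},
  {"hand":100,"x":-25,"y":0,"z":0,"turn":0},
  {"hand":100,"x":-30,"y":0,"z":0,"turn":0},
  {"hand":100,"x":-30,"y":0,"z":0,"turn":0},
  {"hand":100,"x":0,"y":0,"z":0,"turn":0},
  {"hand":100,"x":0,"y":0,"z":0,"turn":0},
  {"hand":100,"x":0,"y":0,"z":0,"turn":0},
])

```text
clock: 22.15
position: [433.8, 260.3, 331.4]
eef_rot: [[-0.001, 0.444, -0.896], [-0.001, -0.896, -0.444], [-1.0, 0.0, 0.002]]
wrist_force: [-0.1, -0.1, -0.0]
grip_width: 0.997
```

Run:
```python
from h import *
s=snapshot("wrist"); cv2.imwrite("pics/w15.png",cv2.convertScaleAbs(s["frame"][:,:,::-1],alpha=1.8))
s=snapshot("scene"); a=cv2.resize(s["frame"][245:315,185:295],None,fx=5,fy=5,interpolation=cv2.INTER_CUBIC); crop(s,255,150,365,230,7,"pics/s15r.png",1.2); cv2.imwrite("pics/s15.png",a[:,:,::-1])
s=snapshot("top"); crop(s,310,150,410,250,6,"pics/t15.png",1.5)
print(read_state()["clock"],read_state()["position"])
```

```text
22.3 [433.98838254 260.41213916 330.94792745]
```

View pics/w15.png

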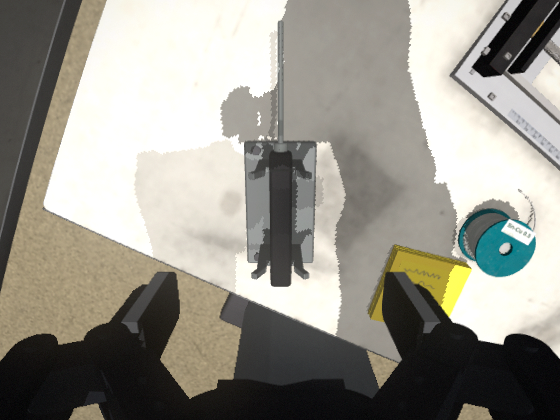

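View pics/s15.png

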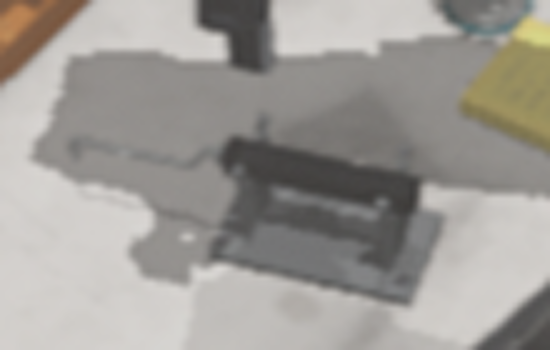

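View pics/s15r.png

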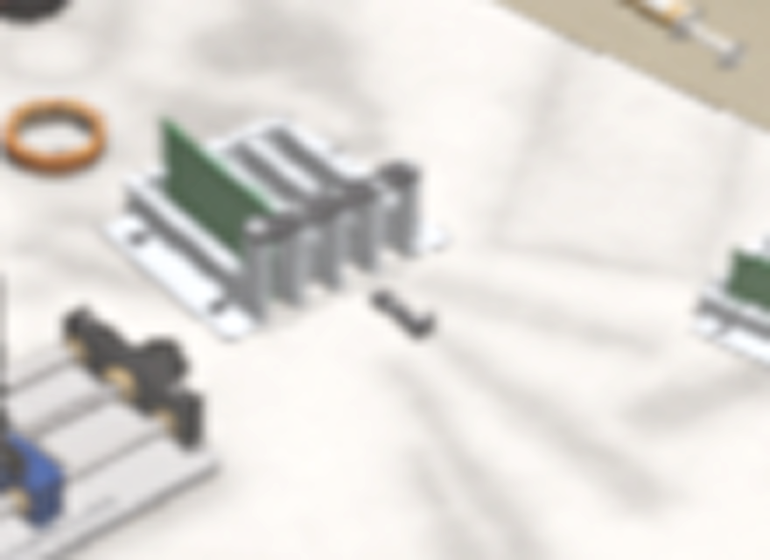

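View pics/t15.png

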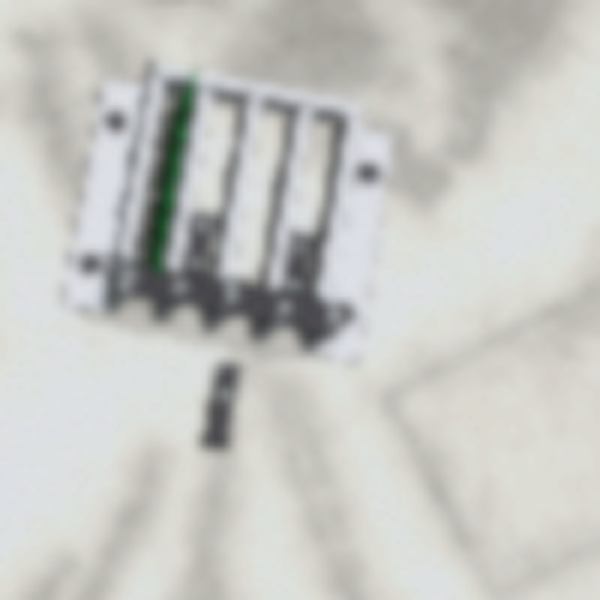

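All as asked: the bracket lies in front of the rack, the spacers are in place and the pick lies level in both notches.

```bash
python3 -c "
from cell import *
print(job_done())"
```

```text
the job is handed in; nothing more can be done
None
```

The bracket is out of the rack and the pick is back in its rest; I handed the job in at about 22 s on the robot clock, against the 54 s limit.

- **Bracket:** It was in the middle slot (y = -11) of the larger rack. I dragged it out with the hook alone. It lies upright on the bench with its heel 11 mm (top view) to 16 mm (scene view) in front of the rack. The two views disagree by about 4 mm, but both show it clear of the slot.
- **Spacers:** Both still lie in their slots, where they looked unmoved in the top view.
- **Pick:** It lies level in both notches with the hook pointing as before. I set it down within about 1 mm of where I picked it up.
- **Limits:** The wrist force readings stayed below 3 N. The gripper ended open and clear of everything.

The very first move calls were refused because some fields were missing. Nothing moved, and no other check failed.

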